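# Tension a tube in the spring clamp

### The arm

A 6-joint arm with a two-finger parallel gripper is mounted at the origin on the work surface. World frame = base frame: x ahead of the robot, y to its left, z up, the work surface at z = 0. Lengths are in m, angles in rad, forces in N, time in s.
With the tool pointing down it reaches from about 0.3 to 0.75 m from the base axis. Payload 8.5 kg.
Tool frame: the origin (TCP) lies at the very end of the fingers, on their centre line; the grasp point (between the pads) lies 19 mm behind it; z points along the fingers, y is the line along which they close (so a half turn about z gives the same grasp; the last joint's range is limited). The gripper opens to 88 mm and grips with 3 to 60 N. Pads are 18 mm wide; open, the fingers measure 123 mm over their backs; the gripper's body (75 mm by 187 mm) begins 45 mm behind the grasp point.
Start: joints at [-1.446, 0.381, 1.297, -0, 1.464, -0.215], TCP at [0.183, -0.519, 0.201] pointing down, gripper open.
Joint ranges: [-3.11, 3.11], [-0.89, 2.33], [0.22, 2.48], [-1.42, 4.56], [0.17, 2.85], [-2.88, 2.88]. Speed limits (rad/s): [2.39, 2.39, 3.14, 3.14, 3.14, 3.14].

### API

Orientations are given as a unit quaternion [w, x, y, z].
In Python, from bench import observe, grab_frame, get_calibration, hand_in gives the robot as it stands. The module is installed in compiled form; this text tells all that it offers.
- The arm moves only by the tool carry_out, never from a script. Its argument "rows" is a list of rows, each a list of 5 numbers: the finger opening in mm, from 0 to 88.1, then the shift along the tool's x, y, z scaled (see below), then the turn about the tool's z scaled (see below). A call has 1 to 20 rows; each row is the pose to reach, as a shift and turn from the pose commanded when the call began, along the tool's axes at that moment, turning the shorter way round; what a row does not reach only later rows make up. The controller multiplies each number of a shift by 0.25 m and each number of a turn by pi rad. A row lasts 1/8 s, in which the tool goes at most 62.5 mm and 10.7 degrees, less where a joint would pass 70% of its speed; a pose out of reach is approached as far as the arm can. A call with a number of a shift or a turn outside -1 to 1 is refused whole. A call with a gripper value outside its range is refused whole. The fingers move at their own pace and stop on an object; "force" is the grip in N (left out, the last holds). Time passes only in rows, so rows that repeat a pose let the fingers close. It gives the time, the measured TCP pose, the force, the opening and the grip force at its end, in the units of the state.
- observe(): the state, without advancing time (a new reading comes with each control period).
- grab_frame(name): name is "scene" or "top" or "wrist"; returns the picture (384x512x3 uint8, red, green, blue); there is no depth.
- get_calibration(name): a dict with "fovy" (degrees; the focal length in pixels is half the picture's height over the tangent of half this angle, whatever the lens; pixels are square), "cx", "cy" (the principal point, pixels), "R" (3x3) and "t" (3): a world point X has camera coordinates R X + t; the wrist camera has in their place "T_tool_cam" (4x4, takes a point from camera to tool coordinates, whose origin is the TCP and whose axes are the flange's). Camera axes: x right, y down, z forward; pixel columns grow to the right and rows downward; lengths in m; the calibration is good to about 2 mm. A picture is of the moment at which its call begins: read the wrist's pose just before it. get_calibration takes no time and is no camera call.
- hand_in(): hands the job in; it is judged then, once.
The state is a dict: "clock": time; "joints": joint angles; "joint_velocities": joint speeds; "joint_efforts": joint torques, N m; "ee_pos": TCP position; "tcp_rot": TCP orientation; "wrist_force": force on the tool from outside, world axes, zero at the start; "torque": the same for the moment, N m; "opening": finger opening in m; "grip_force": force on a finger pad.
Only numpy, scipy, OpenCV 4.12 (cv2) and the standard library are available. Lean on these libraries where they do the work, as an engineer would, in place of code of your own. Each camera call takes 0.05 s, during which the arm holds its last target. There are 200 camera calls.

### The job

Lay the square steel tube lengthwise in the cradle of the spring clamp, between the ram and the sprung anvil, and let go of it. Then turn the clamp's T-shaped knob clockwise (seen from above) until the ram has pushed the tube against the anvil and the anvil's pointer stands in line with the mark clip on the scale, within the width of the clip. Leave the tube clamped so, and do not knock the other things on the bench about.

Things in the scene. Friction and masses are not known exactly. Their poses are not given: they have to be found in the camera images.
- clamp: The spring clamp, a fixed fixture 400 x 110 mm. Origin: centre of the underside of its base plate (top at z = 12 mm). x is its long axis: grey gearbox (90 x 80 mm, top z = 80 mm, centre x = -140 mm) with the knob at the -x end, nearest the robot; cradle in the middle; sprung anvil at the +x end; then a grey tail block (top z = 80 mm).
- cradle (a point): Centre of the cradle floor, 35 mm above the clamp's origin, same axes. Two steel saddles, 16 mm long in x, centred at x = -36 and +36 mm; side guides 44 mm apart flare to about 66 mm and end 30 mm above the floor. Between the saddles (56 mm) fingers have free room beside the tube. A seated tube has its centre at y = 0, 20 mm above the floor.
- tube: The square steel tube to be clamped: hollow square section 40 x 40 mm, 120 mm long, open ends, about 0.45 kg, loose on the bench. Origin: centre of its underside; x along its length. The only square tube (the other stock is an L-shaped angle and a round pipe collar, and their places are swapped about).
- tube_center (a point): Centre of the square tube, 20 mm above its underside.
- knob (a joint): Angle of the knob in rad, 0 to 3.9, growing clockwise seen from above. It drives the ram through a rack: 16 mm of ram travel towards the anvil per rad. A brake (about 0.17 N m) holds it where it is left; at the mark the spring adds up to 0.12 N m.
- knob_grip (a point): The height to grip the knob, on its vertical axis (112 mm above the bench). The knob is a black T-bar 80 long x 16 wide x 38 mm high (z = 90 to 128 mm), on a disc of 64 mm diameter (z = 80 to 90 mm). x of this frame is along the bar, y across it, and it turns with the knob.
- ram: The steel ram that comes out of the gearbox along the clamp's +x axis. Origin: centre of its flat front face (36 x 36 mm, at z = 55 mm), which faces the anvil. Driven by the knob only.
- anvil: The sprung anvil: a steel plate 14 mm thick, 56 mm wide, z = 17 to 85 mm, that slides up to 32 mm along the clamp's +x when pushed, against springs of 2 N preload and 0.3 N/mm, and springs back when freed. Origin: centre of its face to the ram. Slack, it is 150 mm from the ram's face at knob 0 (17 to 30 mm more than the tube at the start).
- pointer (a point): Tip of the thin dark pointer blade (3 mm wide) fixed on top of the anvil, 7 mm behind its face, pointing to the clamp's +y, 5 mm above the scale plate, ending 3 mm short of the clip's inner end. Moves with the anvil.
- mark: The mark: a dark steel clip 5 mm wide (along the clamp's x), 36 mm long, 12 mm high, with a 16 mm thumb-screw at its outer end, standing across the aluminium scale plate on the clamp's +y side. Fixed; 8 to 18 mm beyond the slack pointer along the clamp's +x. Origin: centre of its underside, axes as the clamp: the pointer is at the mark when its x in this frame is 0.
- angle: Bystander: loose L-shaped angle iron, 130 x 50 x 50 mm. Origin under its centre.
- collar: Bystander: loose round pipe collar standing on end, 90 mm diameter, 60 mm high. Origin under its centre.
- hammer: Bystander: loose hammer, 240 mm long, lying along its x.
- wrench: Bystander: loose wrench, 200 mm long, lying along its x.
- woodblock: Bystander: loose wooden block, 140 x 70 x 30 mm.
- oilcan: Bystander: loose grey can, 70 mm diameter, 110 mm high.
- brush: Bystander: loose brush, 200 mm long, lying along its x.
Not all that is in view belongs to the job. What is shaped like the tube but blue is not meant.

How it is judged:
By the outcome, as a careful person would: the job done as asked, in the order asked, and still so for the second after the job is handed in, with the robot touching nothing.
It also fails if it takes over 72 s, if anything falls off the work surface, if the arm or the gripper's body presses on something with over 40 N, if the wrist force passes 120 N, or if a joint passes its speed limit or range.

## Working session

There is one attempt and no reset: what is moved stays moved. The work goes in short steps, Python scripts to look and compute and a tool call to move; the robot and the scene stay as the last step left them, time stands still between calls to the robot, and variables do not carry over. Pictures are saved under pics/ and viewed, at most 10 in all, crops included, and the job is handed in when it is done.

Besides the shell and the picture viewer there is one more tool, called by a JSON object that holds its "op" and its "data", one argument or row to a line. carry_out: Moves the arm, as the interface text tells. Its arguments: {"type":"object","properties":{"rows":{"type":"array"},"force":{"type":"number"}},"required":["rows"]}

```bash
mkdir -p pics; cat > h.py <<'E'
import numpy as np, cv2
from bench import observe, grab_frame, get_calibration
from scipy.spatial.transform import Rotation as Ro
def q2R(q): return Ro.from_quat([q[1],q[2],q[3],q[0]]).as_matrix()
def cam(name,st=None):
    c=get_calibration(name); f=192/np.tan(np.radians(c["fovy"])/2)
    if name=="wrist":
        st=st or observe(); T=np.array(c["T_tool_cam"]); Rt=q2R(st["tcp_rot"])
        Rwc=Rt@T[:3,:3]; C=Rt@T[:3,3]+np.array(st["ee_pos"])
    else:
        R=np.array(c["R"]); Rwc=R.T; C=-R.T@np.array(c["t"])
    return f,c["cx"],c["cy"],Rwc,C
def ray(cm,u,v):
    f,cx,cy,R,C=cm; return C,R@np.array([(u-cx)/f,(v-cy)/f,1])
def onz(cm,u,v,z):
    C,d=ray(cm,u,v); return C+d*(z-C[2])/d[2]
def proj(cm,X):
    f,cx,cy,R,C=cm; p=R.T@(np.array(X)-C); return np.array([cx+f*p[0]/p[2],cy+f*p[1]/p[2]])
def save(im,n,crop=None,s=1):
    if crop: u0,v0,u1,v1=crop; im=im[v0:v1,u0:u1]
    cv2.imwrite("pics/"+n,cv2.resize(im[:,:,::-1],None,fx=s,fy=s,interpolation=cv2.INTER_CUBIC))
E
python3 - <<'E'
from h import *
for n in ("scene","top"):
    im=grab_frame(n); np.save(n+".npy",im); save(im,n+".png",s=1.5)
    cm=cam(n); print(n,cm[0],cm[1],cm[2],cm[4].round(3)); print(cm[3].round(2).tolist())
s=observe(); print(s["ee_pos"],s["tcp_rot"],s["clock"]); print(get_calibration("wrist"))
print([onz(cam("top"),u,v,0).round(3).tolist() for u,v in((0,0),(511,0),(0,383),(511,383))])
E
```

```text
scene 371.9325654071042 257.1605863014638 192.75613748411237 [1.115 0.171 0.985]
[[-0.25, 0.8, -0.54], [0.97, 0.2, -0.14], [-0.0, -0.56, -0.83]]
top 386.22605808689457 252.6097589518062 188.344835935129 [0.389 0.008 1.155]
[[0.02, -0.99, 0.11], [-1.0, -0.02, 0.03], [-0.02, -0.11, -0.99]]
[ 0.18325353 -0.51826037  0.20070092] [-6.53509505e-04  9.85601761e-01  1.69082054e-01  1.69980120e-05] 0.1
{'fovy': 70.63036976619041, 'cx': 248.16552954196146, 'cy': 191.00637041819536, 'T_tool_cam': array([[ 1.59765685e-03, -9.60139967e-01, -2.79515102e-01,
         7.26958958e-02],
       [ 9.99998714e-01,  1.57234284e-03,  3.14779416e-04,
         2.00148773e-04],
       [ 1.37261270e-04, -2.79515245e-01,  9.60141244e-01,
        -1.84328390e-01],
       [ 0.00000000e+00,  0.00000000e+00,  0.00000000e+00,
         1.00000000e+00]])}
[[1.117, 0.869, 0.0], [1.129, -0.759, 0.0], [-0.061, 0.754, 0.0], [-0.016, -0.7, 0.0]]
```

View pics/top.png

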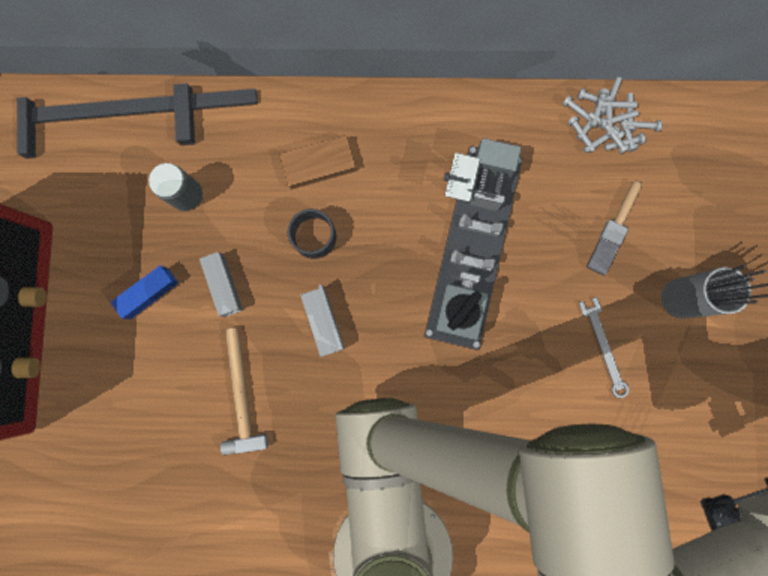

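View pics/scene.png

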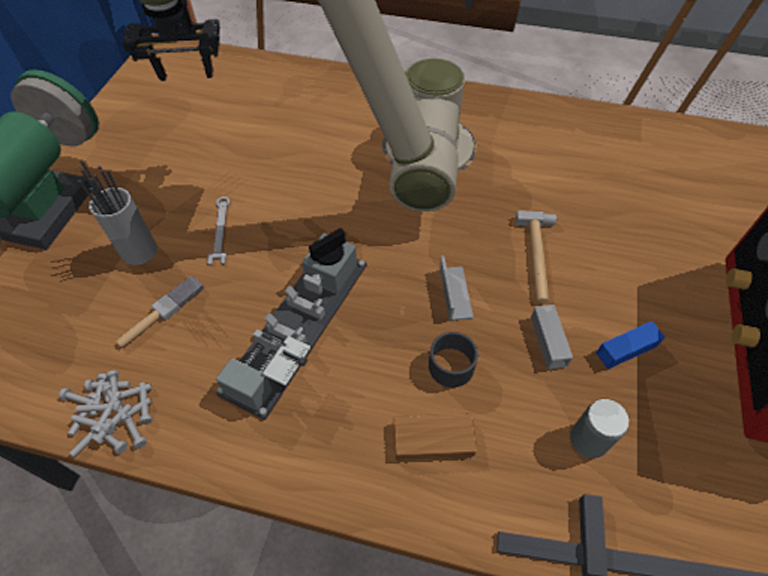

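The top view (1.5x) shows three candidates. The grey bar at (220,284) (scene (551,336)) looks like a closed square bar. The grey piece at (322,320) (scene (455,288)) has an upright leg, so it is the L angle. The third, at (145,292), is blue and not meant. The clamp runs from its knob at (463,310) to its tail at (499,153). I'll confirm the grey bar in a crop and measure it.

```bash
python3 - <<'E'
from h import *
im=np.load("scene.npy"); save(im,"crop1.png",(270,160,450,290),4)
im=np.load("top.npy"); cm=cam("top")
hsv=cv2.cvtColor(im,cv2.COLOR_RGB2HSV)
def blob(crop,m,z):
    u0,v0,u1,v1=crop; k=np.zeros_like(m); k[v0:v1,u0:u1]=m[v0:v1,u0:u1]
    cs,_=cv2.findContours(k,cv2.RETR_EXTERNAL,cv2.CHAIN_APPROX_NONE)
    c=max(cs,key=cv2.contourArea)
    P=np.array([onz(cm,u,v,z)[:2] for u,v in c[:,0]],np.float32)
    return cv2.contourArea(c),cv2.minAreaRect(P),cv2.boxPoints(cv2.minAreaRect(P)).round(4).tolist()
g=((hsv[...,1]<60)&(hsv[...,2]>90)).astype(np.uint8)*255
print("tube",blob((125,160,165,215),g,0.04))
g2=((hsv[...,1]<60)&(hsv[...,2]>140)).astype(np.uint8)*255
print("tube bright",blob((125,160,165,215),g2,0.04))
bk=((hsv[...,2]<90)&(hsv[...,1]<90)).astype(np.uint8)*255
print("base",blob((275,85,355,240),((hsv[...,1]<90)).astype(np.uint8)*255,0.012))
kb=(hsv[...,2]<45).astype(np.uint8)*255
print("knob",blob((290,185,330,225),kb,0.128))
save(im,"crop2.png",(275,85,360,240),3.8)
E
```

```text
tube (556.5, ((0.5053517818450928, 0.3487423062324524), (0.12604974210262299, 0.04196510836482048), 21.636817932128906), [[0.4390000104904175, 0.3449999988079071], [0.4544999897480011, 0.3059999942779541], [0.5716999769210815, 0.35249999165534973], [0.5562000274658203, 0.39149999618530273]])
tube bright (509.0, ((0.5048311948776245, 0.3497708737850189), (0.12631820142269135, 0.04029607027769089), 22.597076416015625), [[0.43880000710487366, 0.3440999984741211], [0.4542999863624573, 0.3068999946117401], [0.570900022983551, 0.3553999960422516], [0.555400013923645, 0.39259999990463257]])
base (5210.5, ((0.6117202639579773, -0.13578498363494873), (0.14660556614398956, 0.42296457290649414), 77.37105560302734), [[0.38929998874664307, -0.16110000014305115], [0.8021000027656555, -0.25360000133514404], [0.8341000080108643, -0.11050000041723251], [0.4214000105857849, -0.017999999225139618]])
knob (359.0, ((0.46037960052490234, -0.11771338433027267), (0.05819059908390045, 0.06249909847974777), 8.350890159606934), [[0.4271000027656555, -0.09099999815225601], [0.4361000061035156, -0.15289999544620514], [0.4936999976634979, -0.1444000005722046], [0.4846000075340271, -0.08259999752044678]])
```

View pics/crop1.png

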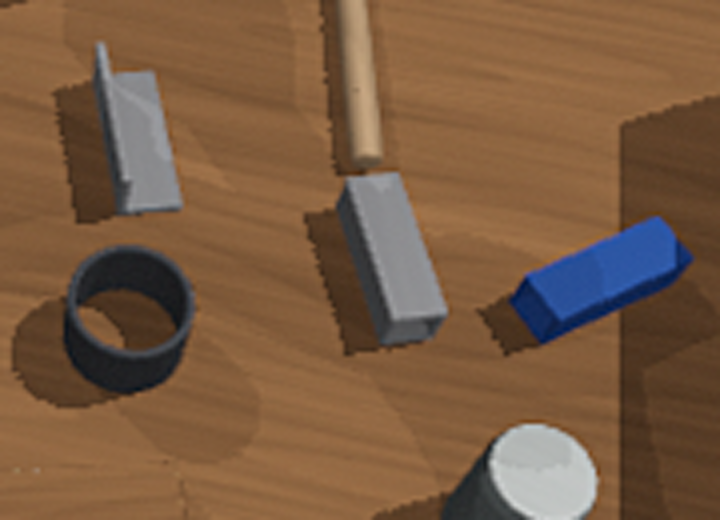

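View pics/crop2.png

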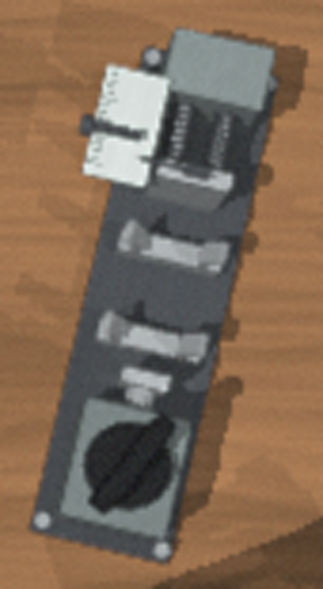

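Crop 1 confirms the choice: the middle bar (390,265) has a closed square section with an open end, so it is the tube. The left piece (135,140) is the L angle. Crop 2 shows the clamp with the T-bar diagonal at (130,465), the saddles at (172,245) and (152,340), and the clip at (115,128). Next I'll move over the clamp for a close wrist view.

{"op": "carry_out", "data": {
  "rows": [
    [88, 1, -0.42, -0.1, 0],
    [88, 1, -0.42, -0.1, 0],
    [88, 1, -0.42, -0.1, 0],
    [88, 1, -0.42, -0.1, 0],
    [88, 1, -0.42, -0.1, 0]
  ]
}}

```text
clock: 0.72
ee_pos: [0.3858, -0.3338, 0.2265]
tcp_rot: [-0.0, 0.985, 0.171, 0.0]
wrist_force: [-0.1, 0.5, 1.0]
opening: 0.0881
grip_force: 0.0
```

{"op": "carry_out", "data": {
  "rows": [
    [88, 0.95, -0.42, -0.1, 0.178],
    [88, 0.95, -0.42, -0.1, 0.178],
    [88, 0.95, -0.42, -0.1, 0.178],
    [88, 0.95, -0.42, -0.1, 0.178],
    [88, 0.95, -0.42, -0.1, 0.178],
    [88, 0.95, -0.42, -0.1, 0.178]
  ]
}}

```text
clock: 1.48
ee_pos: [0.5738, -0.1565, 0.2506]
tcp_rot: [-0.0, 0.994, -0.108, -0.0]
wrist_force: [-0.7, -0.2, -0.5]
opening: 0.0878
grip_force: 0.0
```

```bash
python3 - <<'E'
from h import *
import pickle
s=observe(); cm=cam("wrist",s); im=grab_frame("wrist"); pickle.dump((cm,im),open("w1.pkl","wb")); save(im,"w1.png",s=1.5)
print(s["ee_pos"],s["tcp_rot"],s["clock"],s["wrist_force"],s["joints"])
E
```

```text
[ 0.57378069 -0.15654607  0.25062673] [-1.69243212e-04  9.94153429e-01 -1.07975865e-01 -3.79054414e-04] 1.475 [-0.66325858 -0.15444901 -0.46311748] [-4.65245115e-01  4.34907448e-01  1.06809695e+00  5.22869170e-05
  1.63941685e+00  1.32192836e+00]
```

View pics/w1.png

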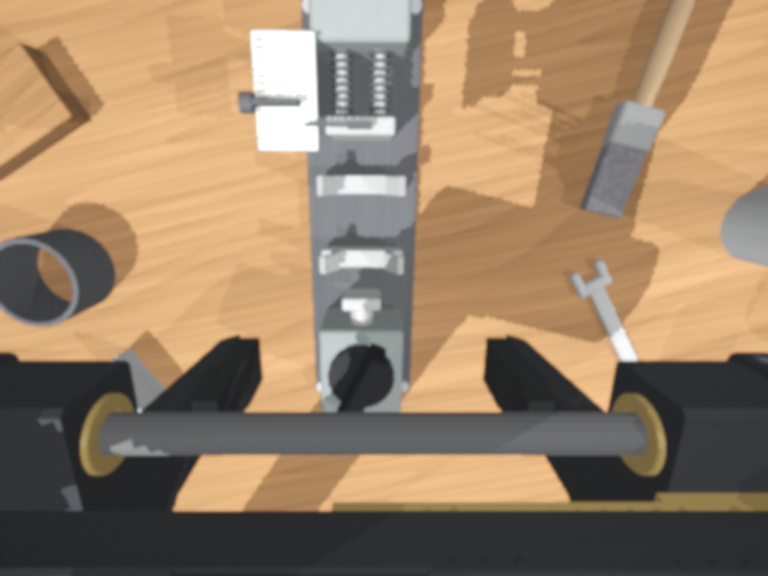

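The wrist view shows the clamp upright in the picture: knob (361,377), ram tip (361,300), saddles (361,259) and (361,185), anvil (360,126), pointer tip near (306,123) and clip (283,101). I'll compute the clamp frame from these.

```bash
python3 - <<'E'
from h import *
import pickle
cm,im=pickle.load(open("w1.pkl","rb"))
P=lambda u,v,z: onz(cm,u/1.5,v/1.5,z)
pts=dict(gbL=(321,331,.08),gbR=(404,331,.08),tailL=(304,38,.08),tailR=(410,42,.08),scrL=(321,387,.012),scrR=(404,387,.012),
 s1L=(319,272,.035),s1R=(404,272,.035),s2L=(317,195,.035),s2R=(406,195,.035),ramL=(342,293,.073),ramR=(381,293,.073),anL=(326,134,.085),anR=(395,134,.085),knob=(361,377,.09),ptr=(306,123,.09),clip=(283,101,.09))
W={k:P(*v) for k,v in pts.items()}
mid=lambda a,b:(W[a]+W[b])/2
a=mid("gbL","gbR");b=mid("tailL","tailR")
yaw=np.arctan2(b[1]-a[1],b[0]-a[0])
X=np.array([np.cos(yaw),np.sin(yaw),0]);Y=np.array([-X[1],X[0],0])
O=a+0.095*X; O[2]=0
print("yaw",np.degrees(yaw),"O",O)
for k,w in W.items(): print(k,w.round(4),"clamp x,y",((w-O)@X*1e3).round(1),((w-O)@Y*1e3).round(1))
save(im,"w1c.png",(150,10,350,290),2.1)
cmt=cam("top"); print("top knob", onz(cmt,275+130/3.8,85+465/3.8,.128))
E
```

```text
yaw -11.69663387480226 O [ 0.59614168 -0.1508056   0.        ]
gbL [ 0.5114 -0.0934  0.08  ] clamp x,y -94.6 39.0
gbR [ 0.4948 -0.1696  0.08  ] clamp x,y -95.4 -39.0
tailL [ 0.7501 -0.1409  0.08  ] clamp x,y 148.8 40.9
tailR [ 0.73   -0.2203  0.08  ] clamp x,y 145.2 -40.9
scrL [ 0.4176 -0.0609  0.012 ] clamp x,y -193.1 51.8
scrR [ 0.3969 -0.1557  0.012 ] clamp x,y -194.1 -45.1
s1L [ 0.5574 -0.0974  0.035 ] clamp x,y -48.8 44.4
s1R [ 0.539  -0.1817  0.035 ] clamp x,y -49.7 -41.8
s2L [ 0.6318 -0.1146  0.035 ] clamp x,y 27.5 42.7
s2R [ 0.6135 -0.1982  0.035 ] clamp x,y 26.6 -42.9
ramL [ 0.5416 -0.1205  0.073 ] clamp x,y -59.6 18.7
ramR [ 0.5338 -0.156   0.073 ] clamp x,y -60.0 -17.7
anL [ 0.6786 -0.1409  0.085 ] clamp x,y 78.7 26.4
anR [ 0.6667 -0.1954  0.085 ] clamp x,y 78.1 -29.4
knob [ 0.4618 -0.121   0.09  ] clamp x,y -137.6 1.9
ptr [ 0.6894 -0.1279  0.09  ] clamp x,y 86.7 41.3
clip [ 0.7087 -0.1145  0.09  ] clamp x,y 102.8 58.3
top knob [ 0.45701145 -0.11723042  0.128     ]
```

View pics/w1c.png

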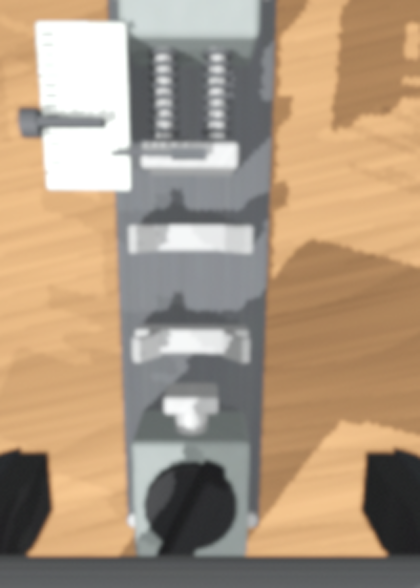

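{"op": "carry_out", "data": {
  "rows": [
    [88, -0.35, -0.96, 0, 0],
    [88, -0.35, -0.96, 0, 0],
    [88, -0.35, -0.96, 0, 0],
    [88, -0.35, -0.96, 0, 0]
  ]
}}

```text
clock: 2.02
ee_pos: [0.5395, 0.0902, 0.2512]
tcp_rot: [0.0, 0.994, -0.111, -0.0]
wrist_force: [1.3, -0.2, -0.2]
opening: 0.0881
grip_force: 0.0
```

{"op": "carry_out", "data": {
  "rows": [
    [88, -0.35, -0.96, 0.2, -0.19],
    [88, -0.35, -0.96, 0.2, -0.19],
    [88, -0.35, -0.96, 0.2, -0.19],
    [88, -0.35, -0.96, 0.2, -0.19],
    [88, -0.35, -0.96, 0.2, -0.19],
    [88, -0.35, -0.96, 0.2, -0.19],
    [88, -0.35, -0.96, 0.2, -0.19]
  ]
}}

```text
clock: 2.9
ee_pos: [0.5081, 0.3413, 0.2017]
tcp_rot: [0.0, 0.982, 0.186, 0.0]
wrist_force: [0.5, 1.0, -0.4]
opening: 0.0879
grip_force: 0.0
```

```bash
python3 - <<'E'
from h import *
import pickle
s=observe(); cm=cam("wrist",s); im=grab_frame("wrist"); pickle.dump((cm,im),open("w2.pkl","wb")); save(im,"w2.png",s=1.5)
print(s["ee_pos"],s["clock"]); R=q2R(s["tcp_rot"]); print("yaw",np.degrees(np.arctan2(R[1,0],R[0,0])))
print(proj(cm,[.505,.349,.04]))
hsv=cv2.cvtColor(im,cv2.COLOR_RGB2HSV)
g=((hsv[...,1]<50)&(hsv[...,2]>70)).astype(np.uint8)*255
u,v=proj(cm,[.505,.349,.04]).astype(int)
n,lab,st,ce=cv2.connectedComponentsWithStats(g); l=lab[v,u]; print(st[l])
for th in (70,110,140):
    g=((hsv[...,1]<50)&(hsv[...,2]>th)).astype(np.uint8)*255
    n,lab,st,_=cv2.connectedComponentsWithStats(g); l=lab[v,u]
    c,_=cv2.findContours((lab==l).astype(np.uint8),cv2.RETR_EXTERNAL,cv2.CHAIN_APPROX_NONE); c=max(c,key=cv2.contourArea)
    P=np.array([onz(cm,a,b,.04)[:2] for a,b in c[:,0]],np.float32); r=cv2.minAreaRect(P); print(th,st[l],r)
E
```

```text
[0.5080744  0.34125897 0.20174269] 2.9
yaw 21.48537333693532
[241.4917242  170.37335213]
[ 225  119   34   93 3020]
70 [ 225  119   34   93 3020] ((0.5091590881347656, 0.34985440969467163), (0.12100335955619812, 0.0419260710477829), 21.78676414489746)
110 [ 225  119   34   93 3020] ((0.5091590881347656, 0.34985440969467163), (0.12100335955619812, 0.0419260710477829), 21.78676414489746)
140 [ 225  119   34   93 3020] ((0.5091590881347656, 0.34985440969467163), (0.12100335955619812, 0.0419260710477829), 21.78676414489746)
```

View pics/w2.png

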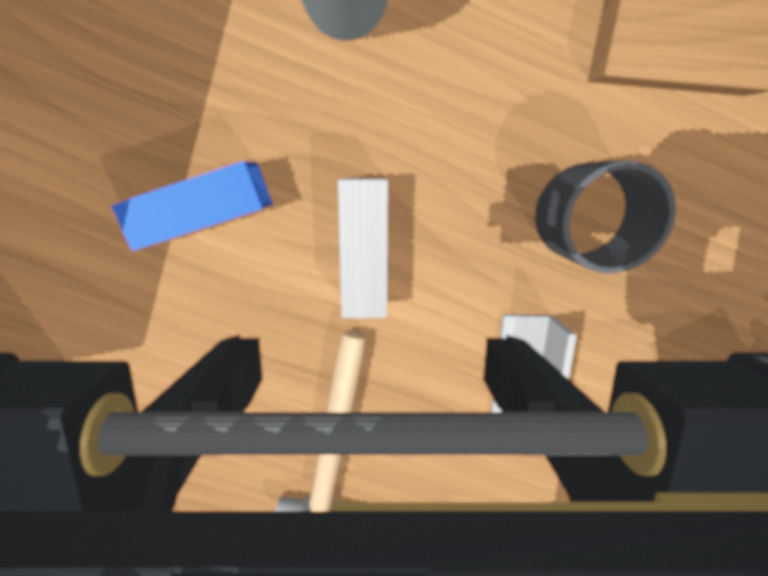

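The tube is at (363,248) in the picture, 121 x 42 mm, aligned with the tool and with room for both fingers. I'll descend and grip.

{"op": "carry_out", "data": {
  "rows": [
    [88, 0.016, -0.03, 0.2, 0.002],
    [88, 0.016, -0.03, 0.4, 0.002],
    [88, 0.016, -0.03, 0.6, 0.002],
    [88, 0.016, -0.03, 0.7, 0.002],
    [88, 0.016, -0.03, 0.78, 0.002],
    [88, 0.016, -0.03, 0.78, 0.002],
    [30, 0.016, -0.03, 0.78, 0.002],
    [30, 0.016, -0.03, 0.78, 0.002],
    [30, 0.016, -0.03, 0.78, 0.002],
    [30, 0.016, -0.03, 0.78, 0.002],
    [30, 0.016, -0.03, 0.78, 0.002],
    [30, 0.016, -0.03, 0.78, 0.002]
  ],
  "force": 30
}}

```text
clock: 4.45
ee_pos: [0.5082, 0.3516, 0.0063]
tcp_rot: [-0.0, 0.983, 0.185, -0.0]
wrist_force: [-0.2, 0.2, -1.1]
opening: 0.0312
grip_force: 0.0
```

The fingers closed to 31 mm with no grip force, which doesn't fit a 40 mm tube, so I'll look before doing anything else.

```bash
python3 - <<'E'
from h import *
s=observe(); print(s["opening"],s["grip_force"],s["ee_pos"],s["wrist_force"],s["clock"])
a=grab_frame("scene"); cm=cam("scene"); w=grab_frame("wrist")
u,v=proj(cm,[.508,.351,.02]).astype(int)
A=cv2.resize(a[v-60:v+60,u-65:u+65],(390,360),interpolation=cv2.INTER_CUBIC)
B=cv2.resize(w[60:300,100:360],(390,360),interpolation=cv2.INTER_CUBIC)
save(np.hstack([A,B]),"g1.png")
E
```

```text
0.031156998669217457 0.0 [0.50823743 0.35159193 0.00625331] [-0.20308719  0.17325614 -1.11114703] 4.45
```

View pics/g1.png

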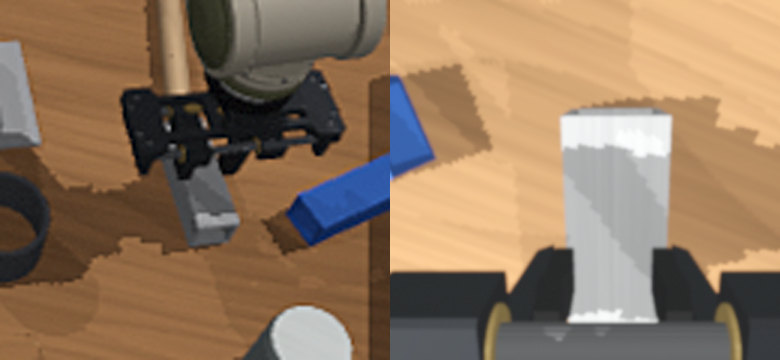

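The tube (195,200 left; 617,210 right) is between the fingers, so the opening reading probably isn't true to scale and 30 mm wasn't a firm grip command. I'll close fully.

{"op": "carry_out", "data": {
  "rows": [
    [0, 0, 0, 0, 0],
    [0, 0, 0, 0, 0],
    [0, 0, 0, 0, 0],
    [0, 0, 0, 0, 0],
    [0, 0, 0, 0, 0]
  ],
  "force": 30
}}

```text
clock: 5.18
ee_pos: [0.5083, 0.3516, 0.0063]
tcp_rot: [-0.0, 0.983, 0.185, 0.0]
wrist_force: [0.3, 0.1, 0.7]
opening: 0.0003
grip_force: 0.0
```

Now it reads 0 mm and still no force. I'll measure where the tube is now relative to the fingers.

```bash
python3 - <<'E'
from h import *
s=observe(); cm=cam("wrist",s); w=grab_frame("wrist"); t=grab_frame("top"); a=grab_frame("scene")
R=q2R(s["tcp_rot"]); p=s["ee_pos"]
hsv=cv2.cvtColor(w,cv2.COLOR_RGB2HSV)
g=((hsv[...,1]<50)&(hsv[...,2]>90)).astype(np.uint8); g[275:]=0
n,lab,st,ce=cv2.connectedComponentsWithStats(g)
for l in range(1,n):
    if st[l][4]>300: print(st[l],ce[l])
l=1+np.argmax(st[1:,4]); m=lab==l
for v in range(st[l][1],st[l][1]+st[l][3],12):
    us=np.where(m[v])[0]; A,B=[R.T@(onz(cm,u,v,.04)-p) for u in (us[0],us[-1])]; print(v,us[0],us[-1],(A[:2]*1e3).round(1),(B[:2]*1e3).round(1))
for n_,im in (("scene",a),):
    c=cam(n_);u,v=proj(c,[.508,.351,.02]).astype(int)
    A=cv2.resize(im[v-60:v+60,u-65:u+65],(390,360),interpolation=cv2.INTER_CUBIC)
B=cv2.resize(w[60:300,100:360],(390,360),interpolation=cv2.INTER_CUBIC)
save(np.hstack([A,B]),"g2.png")
E
```

```text
[ 213  132   75  109 6791] [250.90060374 179.51980563]
132 227 276 [ 62.3 -11.3] [62.3 15.4]
144 214 287 [ 55.8 -18.6] [55.9 21.6]
156 214 287 [ 49.2 -18.8] [49.2 21.9]
168 215 286 [ 42.4 -18.5] [42.4 21.6]
180 216 285 [ 35.4 -18.1] [35.4 21.3]
192 216 285 [ 28.2 -18.4] [28.3 21.6]
204 217 284 [ 20.9 -18. ] [20.9 21.3]
216 218 284 [ 13.3 -17.6] [13.4 21.6]
228 218 284 [  5.6 -17.9] [ 5.7 21.9]
240 278 283 [-2.3 18.5] [-2.3 21.6]
```

View pics/g2.png

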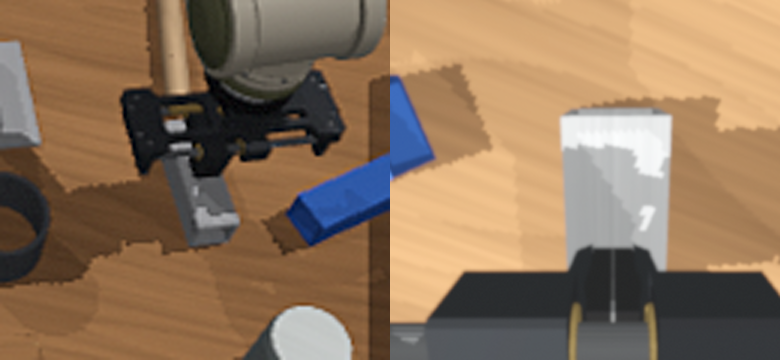

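The closed fingers (612,270 right) lie over the tube top, and the tube hasn't moved. So the real fingertips end well short of the reported TCP. From the open-finger pixels in w1 (half spacing 77 px for 44 mm, so 155 mm deep), the tips are about 36–41 mm behind it. That puts a reported z of 6 mm at a true tip height of about 42 mm. I'll open, shift 1.8 mm sideways and go lower in small steps, watching the force.

{"op": "carry_out", "data": {
  "rows": [
    [88, 0.004, 0.007, 0, 0],
    [88, 0.004, 0.007, 0, 0],
    [88, 0.004, 0.007, 0, 0],
    [88, 0.004, 0.007, 0, 0],
    [88, 0.004, 0.007, 0, 0],
    [88, 0.004, 0.007, 0, 0],
    [88, 0.004, 0.007, 0.02, 0],
    [88, 0.004, 0.007, 0.04, 0],
    [88, 0.004, 0.007, 0.06, 0],
    [88, 0.004, 0.007, 0.06, 0]
  ]
}}

```text
clock: 6.58
ee_pos: [0.5096, 0.3502, -0.0093]
tcp_rot: [0.0, 0.983, 0.185, -0.0]
wrist_force: [0.3, 0.0, 0.6]
opening: 0.0877
grip_force: 0.0
```

The reported TCP is below the bench and there's no contact, so the offset is real. I'll continue down and grip.

{"op": "carry_out", "data": {
  "rows": [
    [88, 0, 0, 0.02, 0],
    [88, 0, 0, 0.04, 0],
    [88, 0, 0, 0.055, 0],
    [88, 0, 0, 0.065, 0],
    [88, 0, 0, 0.065, 0],
    [0, 0, 0, 0.065, 0],
    [0, 0, 0, 0.065, 0],
    [0, 0, 0, 0.065, 0],
    [0, 0, 0, 0.065, 0],
    [0, 0, 0, 0.065, 0],
    [0, 0, 0, 0.065, 0]
  ],
  "force": 30
}}

```text
clock: 7.95
ee_pos: [0.5098, 0.3503, -0.025]
tcp_rot: [-0.0, 0.983, 0.185, 0.0]
wrist_force: [-0.9, 0.4, 1.0]
opening: 0.04
grip_force: 30.0
```

Gripped properly now (40 mm, 30 N). Next I'll lift and carry it to the clamp.

{"op": "carry_out", "data": {
  "rows": [
    [0, 0, 0, -0.25, 0],
    [0, 0, 0, -0.5, 0],
    [0, 0, 0, -0.6, 0],
    [0, -0.05, 0.2, -0.6, 0],
    [0, -0.1, 0.45, -0.6, 0],
    [0, -0.14, 0.7, -0.6, 0],
    [0, -0.19, 0.95, -0.6, 0],
    [0, -0.19, 1, -0.6, 0],
    [0, -0.19, 1, -0.6, 0]
  ]
}}

```text
clock: 9.07
ee_pos: [0.5562, 0.0996, 0.1245]
tcp_rot: [-0.0, 0.983, 0.184, -0.0]
wrist_force: [-0.4, 1.1, -4.0]
opening: 0.0398
grip_force: 30.0
```

{"op": "carry_out", "data": {
  "rows": [
    [0, -0.05, 0.2, 0, 0.04],
    [0, -0.1, 0.45, 0, 0.09],
    [0, -0.14, 0.7, 0, 0.14],
    [0, -0.19, 0.9, 0, 0.186],
    [0, -0.19, 1, 0, 0.186],
    [0, -0.19, 1, 0, 0.186],
    [0, -0.19, 1, 0, 0.186]
  ]
}}

```text
clock: 9.95
ee_pos: [0.6026, -0.1479, 0.1247]
tcp_rot: [-0.0, 0.994, -0.105, -0.0]
wrist_force: [-0.2, -0.1, -3.8]
opening: 0.0399
grip_force: 30.0
```

```bash
python3 - <<'E'
from h import *
s=observe(); cm=cam("wrist",s); w=grab_frame("wrist")
R=q2R(s["tcp_rot"]); p=s["ee_pos"]; print(p,np.degrees(np.arctan2(R[1,0],R[0,0])),s["opening"],s["grip_force"],s["wrist_force"],s["clock"])
# tube top z = ee_z+.065
hsv=cv2.cvtColor(w,cv2.COLOR_RGB2HSV); z=p[2]+.065
g=((hsv[...,1]<60)&(hsv[...,2]>60)).astype(np.uint8)
for v in range(125,230,12):
    row=g[v]; u=248
    if not row[u]: print(v,"-",w[v,248]); continue
    a=u
    while row[a-1]:a-=1
    b=u
    while row[b+1]:b+=1
    A,B=[R.T@(onz(cm,x,v,z)-p) for x in (a,b)]; print(v,a,b,(A[:2]*1e3).round(1),(B[:2]*1e3).round(1))
np.save("w3.npy",w)
E
```

```text
[ 0.60258022 -0.14791395  0.12470487] -12.087468951784977 0.03987741067614491 29.992564748972654 [-0.21915182 -0.05772168 -3.81631484] 9.95
125 150 303 [ 67.3 -42.2] [67.4 23.3]
137 203 302 [ 62.3 -19.7] [62.4 23.2]
149 202 301 [ 57.1 -20.4] [57.2 23. ]
161 203 300 [ 51.8 -20.2] [51.9 22.9]
173 204 300 [ 46.4 -20. ] [46.5 23.2]
185 204 299 [ 40.8 -20.2] [40.9 23. ]
197 204 298 [ 35.1 -20.5] [35.1 22.9]
209 205 297 [ 29.2 -20.3] [29.3 22.7]
221 206 296 [ 23.1 -20.1] [23.2 22.6]
```

{"op": "carry_out", "data": {
  "rows": [
    [0, 0.005, 0.017, 0.1, 0],
    [0, 0.005, 0.017, 0.2, 0],
    [0, 0.005, 0.017, 0.26, 0],
    [0, 0.005, 0.017, 0.31, 0],
    [0, 0.005, 0.017, 0.35, 0],
    [0, 0.005, 0.017, 0.38, 0],
    [0, 0.005, 0.017, 0.4, 0],
    [0, 0.005, 0.017, 0.4, 0]
  ]
}}

```text
clock: 11.0
ee_pos: [0.603, -0.1546, 0.0248]
tcp_rot: [-0.0, 0.994, -0.106, -0.0]
wrist_force: [-0.2, 0.6, -4.0]
opening: 0.0396
grip_force: 30.0
```

{"op": "carry_out", "data": {
  "rows": [
    [0, 0, -0.007, 0.01, 0],
    [0, 0, -0.007, 0.02, 0],
    [0, 0, -0.007, 0.03, 0],
    [0, 0, -0.007, 0.04, 0],
    [0, 0, -0.007, 0.048, 0],
    [0, 0, -0.007, 0.052, 0],
    [0, 0, -0.007, 0.052, 0]
  ]
}}

```text
clock: 11.88
ee_pos: [0.6034, -0.1529, 0.0119]
tcp_rot: [-0.0, 0.994, -0.106, -0.0]
wrist_force: [0.3, 0.7, -3.9]
opening: 0.0399
grip_force: 30.0
```

{"op": "carry_out", "data": {
  "rows": [
    [0, 0, 0, 0.003, 0],
    [0, 0, 0, 0.006, 0],
    [0, 0, 0, 0.009, 0],
    [0, 0, 0, 0.009, 0]
  ]
}}

```text
clock: 12.38
ee_pos: [0.6034, -0.1528, 0.01]
tcp_rot: [0.0, 0.994, -0.106, 0.0]
wrist_force: [-0.5, 0.0, -0.2]
opening: 0.0394
grip_force: 30.0
```

Seated, since the wrist now carries almost no weight. I'll release and lift straight up.

{"op": "carry_out", "data": {
  "rows": [
    [60, 0, 0, 0, 0],
    [60, 0, 0, 0, 0],
    [80, 0, 0, 0, 0],
    [80, 0, 0, 0, 0],
    [80, 0, 0, -0.1, 0],
    [80, 0, 0, -0.3, 0],
    [80, 0, 0, -0.5, 0],
    [80, 0, 0, -0.7, 0],
    [80, -0.2, 0, -0.76, 0],
    [80, -0.45, 0, -0.76, 0],
    [80, -0.6, 0, -0.76, 0],
    [80, -0.6, 0, -0.76, 0],
    [80, -0.6, 0, -0.76, 0]
  ]
}}

```text
clock: 14.0
ee_pos: [0.4575, -0.1214, 0.2]
tcp_rot: [0.0, 0.994, -0.106, 0.001]
wrist_force: [0.0, 0.0, 0.1]
opening: 0.0799
grip_force: 0.0
```

```bash
python3 - <<'E'
from h import *
s=observe(); cm=cam("wrist",s); w=grab_frame("wrist"); np.save("w4.npy",w)
R=q2R(s["tcp_rot"]); p=s["ee_pos"]; print(p,np.degrees(np.arctan2(R[1,0],R[0,0])),s["wrist_force"],s["clock"],s["joints"])
O=np.array([.5961,-.1508,0]);y=np.radians(-12.1);X=np.array([np.cos(y),np.sin(y),0]);Y=np.array([-X[1],X[0],0])
cp=lambda q:((q-O)@X*1e3,(q-O)@Y*1e3)
g=cv2.cvtColor(w,cv2.COLOR_RGB2GRAY)
# column profile along clamp axis at y=0, top plane .075
for yy in (-.012,.0,.012):
    print("y",yy,[int(g[int(round(v)),int(round(u))]) for u,v in (proj(cm,O+X*x+Y*yy+[0,0,.075]) for x in np.arange(-.08,.1,.004))])
for xx in (-.01,.007,.024):
    print("x",xx,[int(g[int(round(v)),int(round(u))]) for u,v in (proj(cm,O+X*xx+Y*q+[0,0,.075]) for q in np.arange(-.032,.033,.003))])
# knob bar
hsv=cv2.cvtColor(w,cv2.COLOR_RGB2HSV)
print(proj(cm,O-.14*X+[0,0,.128]),proj(cm,O-.14*X+[0,0,.09]))
E
```

```text
[ 0.45753406 -0.12142071  0.19999967] -12.217254983201673 [0.03310288 0.01509164 0.06066043] 14.0 [-5.10298736e-01  2.46703469e-01  1.50172229e+00  8.99121486e-05
  1.39210579e+00  1.27371310e+00]
y -0.012 [100, 213, 250, 246, 113, 99, 126, 240, 244, 244, 245, 245, 245, 245, 245, 245, 245, 246, 246, 246, 246, 246, 246, 245, 245, 245, 245, 244, 244, 244, 56, 49, 48, 48, 47, 48, 48, 49, 52, 134, 200, 196, 200, 203, 201]
y 0.0 [245, 235, 249, 246, 116, 98, 130, 246, 249, 249, 249, 250, 249, 249, 250, 250, 249, 250, 250, 250, 250, 250, 250, 250, 250, 250, 249, 249, 249, 249, 55, 49, 47, 48, 48, 48, 47, 48, 53, 134, 200, 194, 195, 204, 204]
y 0.012 [146, 212, 249, 245, 145, 138, 177, 247, 249, 249, 249, 249, 249, 249, 249, 249, 249, 249, 249, 249, 249, 248, 248, 248, 248, 247, 247, 246, 246, 246, 56, 47, 48, 48, 49, 48, 49, 48, 51, 133, 188, 195, 195, 198, 197]
x -0.01 [98, 98, 96, 101, 222, 246, 246, 246, 246, 248, 248, 249, 250, 249, 248, 249, 250, 243, 148, 133, 132, 134]
x 0.007 [97, 97, 96, 103, 191, 247, 247, 246, 246, 248, 249, 249, 249, 249, 248, 248, 250, 239, 137, 133, 132, 133]
x 0.024 [167, 186, 146, 140, 213, 247, 246, 245, 246, 247, 248, 248, 247, 248, 247, 247, 248, 243, 172, 153, 153, 161]
[247.93640462 187.5660635 ] [247.97196231 178.49330212]
```

The tube is seated (top from x = -53 mm, sides about ±20 mm, both saddles level). Next I'll measure the knob bar's angle.

```bash
python3 - <<'E'
from h import *
s=observe(); cm=cam("wrist",s); w=np.load("w4.npy")
O=np.array([.5961,-.1508,0]);y=np.radians(-12.1);X=np.array([np.cos(y),np.sin(y),0])
K=O-.14*X
hsv=cv2.cvtColor(w,cv2.COLOR_RGB2HSV)
for th in (30,45,60):
    m=(hsv[...,2]<th).astype(np.uint8); m[228:]=0
    n,lab,st,ce=cv2.connectedComponentsWithStats(m); l=lab[183,248]
    vs,us=np.where(lab==l); P=np.array([onz(cm,u,v,.128)[:2] for u,v in zip(us,vs)])-K[:2]
    r=np.hypot(*P.T); Q=P[(r>35)] if 0 else P[r>.035]
    a=np.degrees(np.arctan2(Q[:,1],Q[:,0])); 
    print(th,st[l],len(Q),"mean of + end",Q[Q[:,0]>0].mean(0) if (Q[:,0]>0).any() else None,"- end",Q[Q[:,0]<0].mean(0) if (Q[:,0]<0).any() else None, np.histogram(a,np.arange(-180,181,20))[0])
g=cv2.cvtColor(w,cv2.COLOR_RGB2GRAY)
L=cv2.createLineSegmentDetector().detect(cv2.resize(g[130:228,190:310],None,fx=2,fy=2,interpolation=cv2.INTER_CUBIC))[0][:,0]/2+[190,130,190,130]
for q in L:
    A,B=onz(cm,*q[:2],.128),onz(cm,*q[2:],.128); d=(B-A)[:2]
    if np.hypot(*d)>.025: print(q.round(0),np.hypot(*d).round(3),(np.degrees(np.arctan2(d[1],d[0]))%180).round(1),((A+B)[:2]/2-K[:2]).round(3))
E
```

```text
30 [     0      0    512    384 196608] 192753 mean of + end [ 0.08596389 -0.00083988] - end [-0.11862158 -0.00642392] [ 8010 12880 15022 11825 12151 15457 10383  6953  6263  7365 11864 13307
 10482 10772 14352 11272  7564  6831]
45 [     0      0    512    384 196448] 192726 mean of + end [ 0.08597531 -0.00083566] - end [-0.11862665 -0.00642652] [ 8010 12880 15020 11825 12151 15457 10383  6934  6261  7365 11864 13307
 10482 10772 14348 11272  7564  6831]
60 [ 226  145   47   75 1683] 105 mean of + end [ 0.03279776 -0.01979922] - end [-0.02643097  0.02394853] [ 0  0  0  0  0  0 11 69  7  0  0  0  0  0  0 12  6  0]
[224. 157. 247. 144.] 0.025 108.2 [0.038 0.004]
[280. 137. 213. 137.] 0.063 77.9 [ 0.048 -0.009]
[211. 139. 213. 195.] 0.054 167.5 [0.027 0.029]
[280. 195. 282. 138.] 0.056 167.6 [ 0.013 -0.036]
[209. 196. 206. 130.] 0.064 167.4 [0.031 0.033]
[230. 197. 252. 151.] 0.051 142.6 [0.014 0.004]
[288. 130. 285. 198.] 0.065 167.5 [ 0.014 -0.04 ]
```

Bar angle is about 143° (mod 180°), and the knob axis is near (0.460, -0.1205). I'll turn the hand to yaw 143°, so the roughly 145° clockwise turn stays within the last joint's range.

{"op": "carry_out", "data": {
  "rows": [
    [60, 0.009, -0.006, 0, -0.055],
    [60, 0.009, -0.006, 0, -0.11],
    [60, 0.009, -0.006, 0, -0.165],
    [60, 0.009, -0.006, 0, -0.22],
    [60, 0.009, -0.006, 0, -0.275],
    [60, 0.009, -0.006, 0, -0.33],
    [60, 0.009, -0.006, 0, -0.385],
    [60, 0.009, -0.006, 0, -0.44],
    [60, 0.009, -0.006, 0, -0.495],
    [60, 0.009, -0.006, 0, -0.55],
    [60, 0.009, -0.006, 0, -0.605],
    [60, 0.009, -0.006, 0, -0.66],
    [60, 0.009, -0.006, 0, -0.715],
    [60, 0.009, -0.006, 0, -0.77],
    [60, 0.009, -0.006, 0, -0.825],
    [60, 0.009, -0.006, 0, -0.862],
    [60, 0.009, -0.006, 0, -0.862],
    [60, 0.009, -0.006, 0, -0.862]
  ]
}}

```text
clock: 16.3
ee_pos: [0.4597, -0.1202, 0.1995]
tcp_rot: [-0.0, 0.319, 0.948, 0.0]
wrist_force: [0.8, -0.6, -0.1]
opening: 0.06
grip_force: 0.0
```

```bash
python3 - <<'E'
from h import *
s=observe(); cm=cam("wrist",s); w=grab_frame("wrist"); np.save("w5.npy",w)
R=q2R(s["tcp_rot"]); p=np.array(s["ee_pos"]); print(p,np.degrees(np.arctan2(R[1,0],R[0,0])),s["clock"],s["joints"][5])
hsv=cv2.cvtColor(w,cv2.COLOR_RGB2HSV); g=cv2.cvtColor(w,cv2.COLOR_RGB2GRAY)
u,v=proj(cm,[.46,-.1205,.128]); print(u,v)
L=cv2.createLineSegmentDetector().detect(cv2.resize(g[110:240,180:320],None,fx=2,fy=2,interpolation=cv2.INTER_CUBIC))[0][:,0]/2+[180,110,180,110]
for q in L:
    A,B=[R.T@(onz(cm,*c,.128)-p)*1e3 for c in (q[:2],q[2:])]
    if np.hypot(*(B-A)[:2])>25: print(q.round(0),A[:2].round(1),B[:2].round(1))
for r in range(150,235,8): print(r,g[r,200:300:4].tolist())
E
```

```text
[ 0.45969314 -0.12022062  0.19949687] 142.82439528256987 16.3 -1.427662477355071
247.50667442607522 188.4729448778621
[281. 216. 258. 225.] [-29.1  34.2] [-39.5  11.2]
[294. 194. 266. 129.] [-6.4 45.8] [56.5 16.8]
[266. 208. 293. 197.] [-20.5  18.7] [-9.4 44.9]
[272. 118. 315. 222.] [66.2 22.1] [-35.9  68.9]
[195. 142. 238. 122.] [ 44.2 -49.1] [62.5 -9.2]
150 [184, 172, 103, 123, 145, 153, 156, 156, 155, 156, 172, 47, 47, 47, 84, 199, 200, 202, 198, 137, 128, 139, 187, 186, 183]
158 [135, 153, 157, 155, 156, 156, 156, 142, 56, 50, 48, 50, 50, 49, 43, 66, 69, 153, 202, 196, 132, 129, 153, 180, 176]
166 [139, 138, 154, 155, 156, 156, 90, 49, 50, 49, 47, 50, 49, 48, 44, 65, 65, 64, 82, 198, 190, 129, 130, 157, 183]
174 [136, 139, 144, 154, 156, 138, 47, 48, 48, 48, 46, 48, 48, 49, 43, 63, 63, 62, 62, 133, 199, 185, 129, 132, 171]
182 [143, 141, 141, 146, 153, 136, 48, 47, 48, 47, 46, 48, 47, 48, 43, 62, 62, 62, 61, 125, 199, 198, 174, 128, 134]
190 [147, 153, 150, 152, 151, 153, 82, 47, 47, 48, 45, 47, 47, 47, 44, 61, 61, 62, 73, 195, 199, 199, 197, 159, 128]
198 [149, 151, 146, 146, 149, 149, 154, 139, 51, 46, 45, 47, 48, 47, 47, 61, 61, 151, 197, 197, 197, 196, 180, 147, 130]
206 [145, 148, 147, 146, 146, 141, 140, 153, 155, 156, 126, 47, 47, 46, 119, 192, 197, 190, 169, 128, 144, 133, 131, 131, 131]
214 [144, 143, 141, 145, 150, 150, 146, 143, 153, 156, 131, 47, 46, 45, 90, 184, 233, 241, 235, 193, 180, 147, 137, 136, 138]
222 [145, 148, 149, 145, 143, 142, 141, 142, 134, 110, 84, 46, 46, 57, 120, 181, 200, 230, 242, 243, 240, 231, 168, 168, 170]
230 [145, 142, 141, 138, 140, 137, 140, 139, 142, 141, 137, 142, 109, 100, 107, 235, 236, 219, 223, 232, 209, 165, 172, 164, 159]
```

The bar stands upright at columns 241–257 (tool centre 248), so it's centred and aligned. I'll descend and grip it.

{"op": "carry_out", "data": {
  "rows": [
    [60, 0, 0, 0.15, 0],
    [60, 0, 0, 0.3, 0],
    [60, 0, 0, 0.42, 0],
    [60, 0, 0, 0.49, 0],
    [60, 0, 0, 0.53, 0],
    [60, 0, 0, 0.555, 0],
    [60, 0, 0, 0.555, 0],
    [0, 0, 0, 0.555, 0],
    [0, 0, 0, 0.555, 0],
    [0, 0, 0, 0.555, 0],
    [0, 0, 0, 0.555, 0],
    [0, 0, 0, 0.555, 0],
    [0, 0, 0, 0.555, 0]
  ],
  "force": 50
}}

```text
clock: 17.98
ee_pos: [0.4597, -0.1196, 0.0611]
tcp_rot: [0.0, 0.318, 0.948, 0.001]
wrist_force: [3.4, 4.2, -0.3]
opening: 0.0155
grip_force: 50.0
```

{"op": "carry_out", "data": {
  "rows": [
    [0, 0, 0, 0, 0.04],
    [0, 0, 0, 0, 0.08],
    [0, 0, 0, 0, 0.12],
    [0, 0, 0, 0, 0.16],
    [0, 0, 0, 0, 0.2],
    [0, 0, 0, 0, 0.24],
    [0, 0, 0, 0, 0.28],
    [0, 0, 0, 0, 0.32],
    [0, 0, 0, 0, 0.36],
    [0, 0, 0, 0, 0.4],
    [0, 0, 0, 0, 0.44],
    [0, 0, 0, 0, 0.48],
    [0, 0, 0, 0, 0.5],
    [0, 0, 0, 0, 0.5]
  ],
  "force": 50
}}

```text
clock: 19.73
ee_pos: [0.4603, -0.1196, 0.0611]
tcp_rot: [0.0, 0.895, 0.446, 0.001]
wrist_force: [6.7, 4.6, -1.6]
opening: 0.0159
grip_force: 50.0
```

```bash
cat > look.py <<'E'
from h import *
import sys
s=observe(); R=q2R(s["tcp_rot"]); print(s["ee_pos"],"yaw",np.degrees(np.arctan2(R[1,0],R[0,0])).round(2),s["wrist_force"].round(1),s["torque"].round(2),s["clock"],s["joints"][5])
O=np.array([.5961,-.1508,0]);y=np.radians(-12.1);X=np.array([np.cos(y),np.sin(y),0]);Y=np.array([-X[1],X[0],0])
for n in sys.argv[1:]:
    c=cam(n,s); im=grab_frame(n); np.save("l_"+n+".npy",im); g=cv2.cvtColor(im,cv2.COLOR_RGB2GRAY).astype(np.float32)
    xs=np.arange(.055,.135,.002)
    for nm,yy,z in (("anvil top",0.,.085),("anvil -",-.02,.085),("ptr",.036,.09),("ptr",.041,.09),("clip",.05,.095),("clip",.055,.095)):
        q=np.array([proj(c,O+X*x+Y*yy+[0,0,z]) for x in xs],np.float32)
        print(n,nm,yy,cv2.remap(g,q[:,:1],q[:,1:],cv2.INTER_LINEAR)[:,0].astype(int).tolist())
E
python3 look.py scene top
```

```text
[ 0.46031545 -0.1195934   0.06109324] yaw 52.92 [ 6.7  4.6 -1.6] [ 0.73 -0.92 -0.01] 19.725 0.1412636517858172
scene anvil top 0.0 [157, 157, 157, 156, 156, 157, 156, 157, 157, 157, 158, 159, 156, 123, 86, 61, 42, 51, 75, 91, 85, 75, 75, 77, 71, 56, 52, 52, 47, 58, 77, 81, 78, 73, 70, 90, 97, 84, 91, 101, 79]
scene anvil - -0.02 [105, 92, 99, 107, 104, 101, 103, 103, 104, 110, 111, 106, 106, 142, 158, 161, 161, 162, 151, 123, 91, 71, 69, 68, 70, 76, 98, 105, 106, 108, 103, 101, 98, 99, 98, 96, 105, 102, 104, 103, 101]
scene ptr 0.036 [95, 95, 94, 94, 91, 89, 138, 161, 164, 167, 169, 173, 183, 174, 157, 102, 80, 90, 132, 179, 173, 172, 178, 173, 182, 170, 167, 171, 165, 170, 162, 167, 168, 168, 187, 175, 178, 174, 170, 186, 173]
scene ptr 0.041 [87, 81, 71, 71, 75, 75, 127, 182, 193, 193, 191, 191, 192, 193, 181, 153, 114, 123, 144, 176, 174, 169, 170, 180, 170, 163, 149, 177, 189, 190, 189, 189, 189, 189, 188, 187, 187, 187, 187, 187, 187]
scene clip 0.05 [155, 146, 109, 76, 69, 67, 74, 118, 175, 191, 190, 189, 188, 188, 189, 189, 186, 179, 180, 186, 180, 136, 81, 38, 26, 79, 113, 12
[... 846 characters left out ...]
 209, 192, 186, 187, 193, 204, 213, 200, 192, 190, 191]
top ptr 0.041 [71, 70, 70, 80, 105, 175, 210, 220, 219, 219, 218, 217, 219, 220, 217, 169, 136, 158, 192, 213, 216, 217, 206, 184, 180, 185, 194, 211, 216, 215, 215, 215, 214, 213, 213, 214, 213, 212, 212, 212, 212]
top clip 0.05 [72, 72, 69, 92, 139, 206, 217, 221, 219, 218, 217, 218, 218, 218, 218, 215, 215, 216, 218, 210, 183, 116, 86, 78, 108, 163, 211, 216, 216, 216, 216, 216, 215, 215, 214, 214, 214, 213, 213, 213, 213]
top clip 0.055 [74, 71, 76, 91, 152, 197, 219, 220, 220, 219, 219, 219, 219, 219, 219, 219, 219, 219, 219, 218, 173, 119, 79, 86, 121, 187, 210, 219, 219, 218, 218, 217, 216, 216, 216, 216, 216, 216, 216, 216, 216]
```

Both cameras see the pointer at x ≈ 87 mm (the anvil has just been reached) and the clip at ≈ 101 mm, so about 13.5 mm is left, or roughly 48°. I'll turn 42° and check again.

{"op": "carry_out", "data": {
  "rows": [
    [0, 0, 0, 0, 0.04],
    [0, 0, 0, 0, 0.08],
    [0, 0, 0, 0, 0.12],
    [0, 0, 0, 0, 0.16],
    [0, 0, 0, 0, 0.2],
    [0, 0, 0, 0, 0.233],
    [0, 0, 0, 0, 0.233],
    [0, 0, 0, 0, 0.233],
    [0, 0, 0, 0, 0.233]
  ]
}}

```text
clock: 20.95
ee_pos: [0.4605, -0.1199, 0.0611]
tcp_rot: [-0.0, 0.995, 0.096, 0.001]
wrist_force: [6.4, 4.1, -2.1]
opening: 0.0156
grip_force: 50.0
```

```bash
python3 look.py scene top | grep -v anvil
```

```text
[ 0.46051363 -0.11988516  0.06110757] yaw 10.99 [ 6.4  4.1 -2.1] [ 0.59 -0.98 -0.07] 20.95 0.8727909398319301
scene ptr 0.036 [95, 96, 94, 93, 91, 89, 138, 161, 165, 168, 169, 173, 182, 175, 179, 170, 170, 180, 177, 186, 139, 93, 65, 103, 158, 165, 168, 173, 167, 174, 165, 169, 170, 170, 188, 174, 178, 174, 170, 187, 172]
scene ptr 0.041 [87, 82, 72, 72, 75, 75, 127, 182, 193, 193, 191, 190, 190, 190, 190, 191, 192, 193, 192, 187, 151, 93, 109, 155, 155, 160, 151, 178, 189, 190, 189, 189, 189, 188, 188, 188, 188, 187, 186, 187, 187]
scene clip 0.05 [156, 146, 109, 77, 69, 67, 73, 118, 176, 192, 191, 189, 188, 188, 188, 187, 188, 189, 191, 191, 180, 135, 81, 41, 30, 80, 112, 125, 170, 189, 189, 188, 188, 187, 187, 187, 186, 186, 186, 186, 186]
scene clip 0.055 [101, 118, 115, 115, 113, 114, 116, 139, 171, 191, 192, 191, 190, 190, 189, 190, 190, 190, 192, 197, 182, 144, 89, 46, 24, 65, 118, 144, 179, 193, 192, 189, 189, 189, 188, 188, 188, 188, 188, 188, 188]
top ptr 0.036 [73, 74, 72, 69, 88, 129, 172, 181, 189, 197, 206, 199, 187, 185, 186, 193, 210, 205, 191, 179, 154, 127, 107, 152, 183, 186, 185, 193, 211, 217, 209, 191, 186, 187, 192, 203, 213, 198, 191, 190, 191]
top ptr 0.041 [73, 73, 70, 80, 108, 176, 210, 219, 219, 218, 218, 218, 218, 217, 217, 217, 218, 218, 219, 219, 215, 166, 126, 124, 150, 178, 196, 211, 215, 216, 216, 215, 215, 214, 214, 214, 214, 214, 213, 213, 213]
top clip 0.05 [70, 69, 69, 94, 141, 206, 216, 220, 219, 218, 217, 217, 218, 218, 218, 217, 218, 218, 218, 209, 185, 120, 87, 78, 108, 162, 209, 217, 218, 216, 215, 215, 214, 214, 214, 214, 215, 214, 213, 213, 214]
top clip 0.055 [75, 72, 76, 87, 150, 199, 222, 221, 220, 219, 219, 219, 219, 218, 219, 219, 218, 220, 221, 221, 174, 120, 78, 86, 122, 187, 210, 219, 216, 216, 217, 217, 217, 217, 216, 215, 215, 217, 216, 216, 216]
```

The pointer is now at ≈ 98.7 mm and the clip at ≈ 100.8 mm. I'll turn another 7°, then release, rise and look closely.

{"op": "carry_out", "data": {
  "rows": [
    [0, 0, 0, 0, 0.02],
    [0, 0, 0, 0, 0.04],
    [0, 0, 0, 0, 0.04],
    [0, 0, 0, 0, 0.04],
    [0, 0, 0, 0, 0.04],
    [40, 0, 0, 0, 0.04],
    [60, 0, 0, 0, 0.04],
    [60, 0, 0, 0, 0.04],
    [60, 0, 0, 0, 0.04],
    [60, 0, 0, -0.1, 0.04],
    [60, 0, 0, -0.3, 0.04],
    [60, 0, 0, -0.5, 0.04],
    [60, 0, 0, -0.65, 0.04],
    [60, 0, 0, -0.65, 0.04],
    [60, 0, 0, -0.65, 0.04]
  ]
}}

```text
clock: 22.92
ee_pos: [0.4588, -0.1199, 0.2225]
tcp_rot: [-0.0, 0.999, 0.033, -0.001]
wrist_force: [-0.2, 0.3, -0.7]
opening: 0.0597
grip_force: 0.0
```

```bash
python3 look.py scene top | grep -v anvil
```

```text
[ 0.45879822 -0.11988091  0.22250651] yaw 3.81 [-0.2  0.3 -0.7] [0.02 0.02 0.02] 22.925 0.9984365944725655
scene ptr 0.036 [97, 97, 95, 94, 92, 90, 139, 163, 167, 169, 170, 175, 183, 176, 180, 172, 172, 181, 176, 187, 176, 151, 100, 76, 87, 134, 166, 175, 169, 175, 166, 171, 171, 170, 189, 176, 178, 173, 172, 190, 174]
scene ptr 0.041 [86, 82, 73, 73, 76, 76, 128, 184, 195, 195, 193, 192, 191, 191, 192, 192, 192, 193, 192, 191, 173, 148, 109, 78, 96, 115, 137, 178, 192, 192, 191, 191, 191, 190, 190, 189, 189, 189, 189, 189, 189]
scene clip 0.05 [158, 148, 111, 76, 70, 69, 74, 119, 176, 192, 192, 191, 190, 190, 189, 189, 189, 190, 192, 193, 181, 137, 82, 43, 29, 70, 109, 128, 173, 191, 190, 189, 189, 188, 188, 188, 188, 188, 188, 188, 188]
scene clip 0.055 [101, 119, 117, 116, 114, 116, 117, 140, 172, 193, 193, 192, 191, 191, 191, 191, 192, 192, 194, 198, 183, 145, 89, 47, 28, 68, 119, 145, 180, 195, 194, 191, 191, 190, 190, 189, 189, 189, 190, 190, 190]
top ptr 0.036 [74, 73, 72, 72, 89, 130, 174, 180, 187, 195, 205, 199, 187, 184, 186, 193, 211, 204, 191, 182, 182, 168, 120, 104, 119, 170, 182, 195, 211, 216, 209, 192, 186, 187, 191, 202, 211, 199, 192, 190, 192]
top ptr 0.041 [72, 73, 70, 79, 106, 174, 209, 220, 219, 219, 219, 218, 218, 217, 217, 217, 217, 218, 218, 219, 220, 202, 163, 117, 143, 176, 195, 211, 216, 216, 216, 216, 216, 214, 214, 214, 213, 213, 214, 213, 213]
top clip 0.05 [69, 68, 68, 92, 140, 206, 216, 220, 218, 218, 217, 217, 218, 218, 218, 217, 217, 218, 218, 208, 183, 119, 87, 77, 106, 161, 209, 217, 218, 217, 215, 215, 215, 215, 214, 214, 214, 214, 214, 214, 214]
top clip 0.055 [70, 70, 75, 89, 151, 198, 220, 220, 220, 219, 219, 219, 218, 218, 218, 219, 218, 220, 220, 220, 174, 120, 74, 84, 122, 189, 211, 219, 217, 217, 217, 217, 216, 216, 215, 216, 216, 216, 216, 215, 215]
```

The pointer is at ≈ 101.3 mm against the clip at ≈ 100.8 mm. For a final check with little parallax, I'll place the wrist camera straight above the clip.

{"op": "carry_out", "data": {
  "rows": [
    [60, 0.2, 0, 0, 0.04],
    [60, 0.4, 0, 0, 0.088],
    [60, 0.6, 0, 0, 0.088],
    [60, 0.7, 0, 0.08, 0.088],
    [60, 0.7, 0, 0.08, 0.088],
    [60, 0.7, 0, 0.08, 0.088],
    [60, 0.7, 0, 0.08, 0.088]
  ]
}}

```text
clock: 23.9
ee_pos: [0.6333, -0.1087, 0.2046]
tcp_rot: [0.0, 0.994, -0.105, 0.001]
wrist_force: [-1.2, -0.1, 0.4]
opening: 0.0598
grip_force: 0.0
```

```bash
python3 look.py wrist | grep -v anvil; python3 - <<'E'
from h import *
c=cam("wrist"); w=np.load("l_wrist.npy"); u,v=proj(c,[.70,-.14,.09]).astype(int); print(u,v)
u0,v0=max(u-75,0),max(v-70,0); print(u0,v0); save(w,"fin.png",(u0,v0,u0+150,v0+150),4)
E
```

```text
[ 0.63332053 -0.10871647  0.20459782] yaw -12.06 [-1.2 -0.1  0.4] [0.05 0.03 0.01] 23.9 1.427381535806562
wrist ptr 0.036 [156, 104, 86, 96, 115, 144, 232, 254, 255, 255, 255, 255, 255, 255, 255, 255, 255, 255, 255, 255, 255, 255, 246, 178, 187, 247, 255, 255, 255, 255, 255, 255, 255, 255, 255, 255, 255, 255, 255, 255, 255]
wrist ptr 0.041 [150, 124, 125, 126, 127, 150, 239, 255, 255, 255, 255, 255, 255, 255, 255, 255, 255, 255, 255, 255, 255, 255, 250, 189, 178, 211, 235, 255, 255, 255, 255, 255, 255, 255, 255, 255, 255, 255, 255, 255, 255]
wrist clip 0.05 [128, 128, 128, 128, 128, 136, 216, 255, 255, 255, 255, 255, 255, 255, 255, 255, 255, 255, 255, 255, 255, 255, 213, 138, 155, 203, 239, 255, 255, 255, 255, 255, 255, 255, 255, 255, 255, 255, 255, 255, 255]
wrist clip 0.055 [162, 165, 170, 171, 170, 172, 226, 255, 255, 255, 255, 255, 255, 255, 255, 255, 255, 255, 255, 255, 255, 255, 216, 138, 147, 190, 226, 255, 255, 255, 255, 255, 255, 255, 255, 255, 255, 255, 255, 255, 255]
264 113
189 43
```

View pics/fin.png

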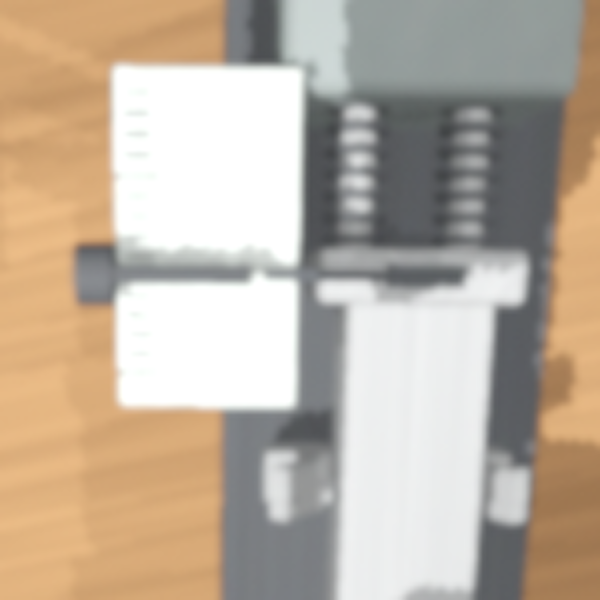

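The final crop shows the pointer blade (row ~272, columns 265–320) in line with the clip (row ~273, columns 115–250). The tube is against the anvil and seated between the guides, and the robot is clear of everything, so I'm handing in.

```bash
python3 -c "
from bench import hand_in; print(hand_in())"
```

```text
the job is handed in; nothing more can be done
None
```

The job is handed in at about 24 s: the tube is clamped in the cradle with the pointer in line with the mark clip (under 1 mm off by camera), and I saw no other item on the bench disturbed.

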